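Start the garment rail and ring for the customer

TASK

Set the garment rail going for a collection and call the customer: first push down the raised end (the one with the white dot) of the black rocker on the grey control box so that it tips right over, then press the green button all the way in, and last of all press the knob of the desk bell right down to ring it. Keep to that order, do not press the yellow or red button, and only push things: the bell stays upright in its place on the counter, nothing is picked up, and the stamp, its ink pad and the stapler are left undisturbed.

Things in the scene. Friction and masses are not known exactly. Their poses are not given: they have to be found in the camera images.
- control_box: Grey control box, 150 (x) x 190 (y) x 55 mm high, dark face plate, fixed on the counter left or right of the middle, yaw within 0.35 rad. Origin: centre of its underside; x to its far edge, y to its left, z up. On top: a black rocker, 38 mm nearer than the centre; three round buttons (green, yellow, red in any order) in a row 33 mm beyond the centre, 56 mm apart.
- rocker_press (a point): Where to press the black rocker: on its top face, 22 mm from the pivot towards its right end (raised at the start, marked with a white dot); moves and turns with the rocker, a flat plate 34 mm (box x) by 56 mm (box y) that rocks about the box's x axis. The point is about 70 mm above the counter at the start, 62 mm when tipped over.
- rocker_pivot (a point): Middle of the rocker's top face, on the line about which it rocks, 66 mm above the counter.
- main_rocker (a joint): Angle of the rocker, rad: -0.18 to -0.14 at the start (off, right end raised), +0.18 tipped right over (on, left end raised). Held where it is left by friction; pressing takes 2 to 5 N, more only against the stop.
- green_top (a point): Centre of the top face of the green push button (28 mm across, in an aluminium bezel 38 mm across and 3 mm high). The top is 67 mm above the counter when out and 61 mm when fully in. Moves with the button.
- green_button (a joint): How far the green button is pressed in, m: 0 out (start), 0.006 fully in. It needs about 3 N and stays in where it is left.
- yellow_top (a point): Centre of the top face of the yellow push button, same size as the green; not to be pressed.
- yellow_button (a joint): How far the yellow button is pressed in, m: 0 out, 0.006 fully in; springs back.
- red_top (a point): Centre of the top face of the red push button, same size as the green; not to be pressed.
- red_button (a joint): How far the red button is pressed in, m: 0 out, 0.006 fully in; springs back.
- bell: Loose silver desk bell on a black foot, 77 mm across, 62 mm high with its knob; origin at the centre of its underside, z up. Stands on the side of the counter where the control box is not.
- bell_top (a point): Top of the bell's knob (a small knob 13 mm across on a thin stem), in the middle of the bell, 62 mm above the counter when up.
- bell_knob (a joint): How far the bell's knob is pressed down, m: 0 up, 0.004 fully down, which takes about 8 N and rings the bell; springs back.
- date_stamp: Loose hand stamp with a turned wooden handle on a black block, 31 x 52 x 88 mm high, standing near the middle of the counter's near half; origin at the centre of its underside. A bystander.
- stamp_pad: Loose flat blue ink pad, 74 x 105 x 14 mm, to the right of the stamp; origin at the centre of its underside. A bystander.
- stapler: Loose green and black stapler, 150 x 36 x 50 mm, at the left of the counter, short of the printer; origin at the centre of its underside. A bystander.
Things that resemble listed ones, but are neither listed nor needed, are in the scene too. Leave any orange, pink or turquoise look-alike of the bell alone.

How it is judged:
By the outcome, as a careful person would: the job done as asked, in the order asked, and still so for the second after the job is handed in, with the robot touching nothing.
It also fails if it takes over 48 s, if anything falls off the work surface, if the arm or the gripper's body presses on something with over 40 N, if the wrist force passes 120 N, or if a joint passes its speed limit or range.

ROBOT

A 7-joint arm with a two-finger parallel gripper is mounted at the origin on a cart in front of the work surface, level with it; the furniture and walls round the work are solid. World frame = base frame: x ahead of the robot, y to its left, z up, the work surface at z = 0. Lengths are in m, angles in rad, forces in N, time in s.
With the tool pointing down it reaches from about 0.4 to 0.85 m from the base axis. Payload 10.4 kg.
Tool frame: the origin (TCP) lies midway between the tips of the shut fingers; the grasp point (between the pads) lies tcp_to_grasp behind it (tcp_to_grasp is the distance from the TCP to the grasp point, in m); z points along the fingers, x is the direction in which the jaws open and shut, and the axes are right-handed (so a half turn about z gives the same grasp; the last joint's range is limited). The gripper opens to 85 mm and grips with 20 to 120 N. Pads are 22 mm wide; open, the fingers measure 114 mm over their backs; the gripper's body (76 mm by 85 mm) begins 54 mm behind the grasp point. The pads swing forward as they close: fully open they stand 13 mm farther back than shut.
Start: joints at [1.15, 0.332, -0.065, 1.46, 0.022, 1.35, -0.088], TCP at [0.242, -0.576, 0.198] pointing down, gripper open.
Joint ranges: [-2.6, 2.6], [-0.5, 2.12], [-1.47, 1.34], [0.16, 2.42], [-1.27, 4.41], [0.06, 2.06], [-2.6, 2.6]. Speed limits (rad/s): [2.22, 2.22, 2.79, 2.79, 3.14, 3.14, 3.14].

INTERFACE

Orientations are given as [roll, pitch, yaw] about the fixed x, y, z axes, in that order (R = Rz(yaw) Ry(pitch) Rx(roll)).
In Python, from bench import get_state, grab_frame, finish_job, find_in, outline_of, tip_of, tcp_to_grasp gives the robot as it stands.
- The arm moves only by the tool jog_arm, never from a script. Its arguments are lists of equal length, an entry for each row: "offset": the shift along the tool's x, y, z in m, a list of three; "twist": the turn, a rotation vector about the tool's x, y, z in degrees, a list of three. A call has 1 to 12 rows; each row shifts and turns the commanded pose from where the row before left it, along the tool's axes as they then stand; what a row does not reach is not made up. A row lasts 1/8 s, in which the tool goes at most 62.5 mm and 10.7 degrees, less where a joint would pass 70% of its speed; a pose out of reach is approached as far as the arm can. A call with a gripper value outside its range is refused whole. "hand" is the opening, from 0 (shut) to 1 (fully open), set as the call begins (left out, the last holds). The fingers move at their own pace and stop on an object; "newtons" is the grip in N (left out, the last holds). Time passes only in rows, so rows that do not move let the fingers close. It gives the time, the measured TCP pose, the force and the opening at its end, in the units of the state.
- get_state(): the state, without advancing time (a new reading comes with each control period).
- grab_frame(name): name is "scene" or "top"; returns a dict with "pixels" (480x640x3 uint8, blue, green, red), "camera_matrix" (3x3 intrinsics, pixels), "R" (3x3) and "t" (3): a world point X has camera coordinates R X + t. Camera axes: x right, y down, z forward; pixel columns grow to the right and rows downward; lengths in m; the calibration is good to about 2 mm. A picture is of the moment at which its call begins. There is no depth.
- finish_job(): hands the job in, once; it reports no verdict.
Trained networks look in the newest picture that a camera, given by its name, has taken for a name from the list of things; names that differ only in an ending like _2 or _b are one class to them, and where a whole thing is asked for, a point or a joint stands for the part that bears it (a point fixed in the world has none). Each returns a list of dicts, best first, with "p" (0 to 1); they miss things now and then, are a little off and sometimes report something else, mostly with a low value. They report only what shows in the picture. A call takes as long as a camera call. They do not tell look-alikes from the thing itself.
- find_in(thing, camera): "position" ([x, y, z] in m, in world coordinates, good to about 4 mm: the middle of the surface that is visible of it).
- outline_of(thing, camera): "region" (480x640 bool, what is visible of it).
- tip_of(thing, camera): "position" ([x, y, z] in m, in world coordinates, good to about 4 mm: a listed point, or the origin of a listed thing).
The state is a dict: "t": time; "qpos": joint angles; "joint_vel": joint speeds; "joint_efforts": joint torques, N m; "eef_pos": TCP position; "eef_rot": TCP orientation; "contact_force": force on the tool from outside, world axes, zero at the start; "ft_torque": the same for the moment, N m; "grip_width": finger opening in m.
Only numpy, scipy, OpenCV 4.12 (cv2) and the standard library are available. Lean on these libraries where they do the work, as an engineer would, in place of code of your own. Each camera call takes 0.05 s, during which the arm holds its last target.

## Working session

There is one attempt and no reset: what is moved stays moved. The work goes in short steps, Python scripts to look and compute and a tool call to move; the robot and the scene stay as the last step left them, time stands still between calls to the robot, and variables do not carry over. Pictures are saved under pics/ and viewed, and the job is handed in when it is done.

Besides the shell and the picture viewer there is one more tool, called after "Call:" in YAML: its name, and indented under it one key for each argument. jog_arm: Moves the arm, as the interface text tells. Its arguments: {"type":"object","properties":{"offset":{"type":"array","items":{"type":"array","items":{"type":"number"}}},"twist":{"type":"array","items":{"type":"array","items":{"type":"number"}}},"hand":{"type":"number"},"newtons":{"type":"number"}},"required":["offset","twist"]}

```bash
mkdir -p pics; ls; python3 - <<'E'
from bench import *
import cv2
s=get_state(); print({k:s[k] for k in ('t','eef_pos','eef_rot','grip_width','contact_force')}, tcp_to_grasp)
for c in("scene","top"):
    f=grab_frame(c); cv2.imwrite(f"pics/{c}0.png",f["pixels"]); print(c,f["camera_matrix"],f["R"],f["t"])
    for n in("control_box","rocker_press","rocker_pivot","green_top","yellow_top","red_top","bell_top","bell","date_stamp","stamp_pad","stapler"):
        print(n,[(d["position"].round(4) if hasattr(d["position"],'round') else d["position"],round(d["p"],2)) for d in tip_of(n,c)][:4])
E
```

```text
pics
{'t': 0.0, 'eef_pos': array([ 0.24191441, -0.57582243,  0.19730139]), 'eef_rot': array([ 3.14153580e+00,  1.43593855e-03, -1.17303546e+00]), 'grip_width': 0.08542681375303612, 'contact_force': array([-0.11029886,  0.17243697, -0.58834812])} 0.0187
scene [[578.67060481   0.         318.46543265]
 [  0.         578.67060481 228.03058355]
 [  0.           0.           1.        ]] [[-0.53138219 -0.84708602 -0.0088456 ]
 [-0.45956282  0.29702686 -0.83700481]
 [ 0.71164246 -0.44070434 -0.54712403]] [0.40324215 0.31318674 1.37902114]
control_box [([0.4887, 0.3165, -0.0021], 0.66), ([0.4488, -0.2199, 0.003], 0.52)]
rocker_press [([0.4506, 0.3076, 0.0706], 0.55)]
rocker_pivot [([0.4553, 0.3254, 0.0677], 0.75)]
green_top [([0.5163, 0.2572, 0.0699], 0.56)]
yellow_top [([0.5341, 0.3675, 0.0682], 0.55)]
red_top [([0.5265, 0.3135, 0.0638], 0.42)]
bell_top [([0.4308, 0.0593, -0.0028], 0.74)]
bell [([0.4543, -0.22, 0.0008], 0.7), ([0.5658, -0.1409, 0.0037], 0.7), ([0.7959, 0.0237, 0.0007], 0.59), ([0.4685, -0.3486, 0.0], 0.58)]
date_stamp [([0.431, 0.0534, -0.0004], 0.61)]
stamp_pad [([0.4507,
[... 386 characters left out ...]
0.0014], 0.81)]
rocker_press [([0.4511, 0.3017, 0.0686], 0.64)]
rocker_pivot [([0.4566, 0.325, 0.0664], 0.81)]
green_top [([0.5165, 0.2571, 0.066], 0.47)]
yellow_top [([0.5352, 0.3668, 0.068], 0.54)]
red_top [([0.524, 0.3122, 0.0699], 0.67)]
bell_top [([0.5651, -0.1434, 0.0586], 0.56), ([0.4639, -0.3563, 0.0578], 0.53), ([0.7945, 0.0271, 0.0643], 0.45), ([0.455, -0.2218, 0.0652], 0.36)]
bell [([0.4631, -0.3523, -0.003], 0.84), ([0.5714, -0.2533, -0.0014], 0.8), ([0.5686, -0.1384, -0.0004], 0.78), ([0.4579, -0.2164, 0.0059], 0.7)]
date_stamp [([0.4291, 0.053, 0.0012], 0.74)]
stamp_pad [([0.4506, -0.038, 0.0004], 0.94)]
stapler [([0.4627, 0.5508, 0.002], 0.66), ([0.5324, 0.367, 0.0654], 0.38)]
```

View pics/scene0.png

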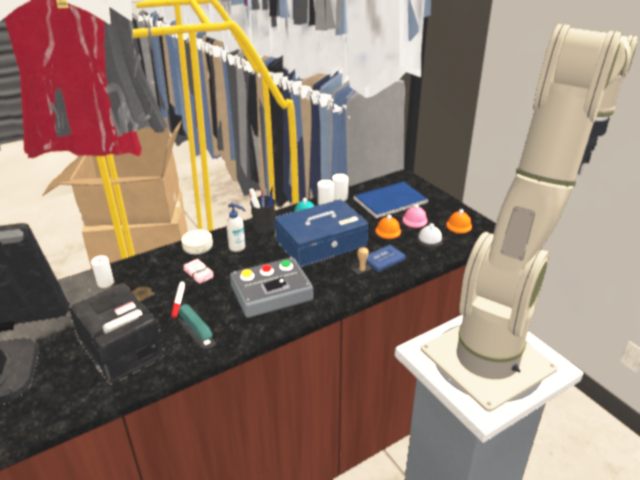

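View pics/top0.png

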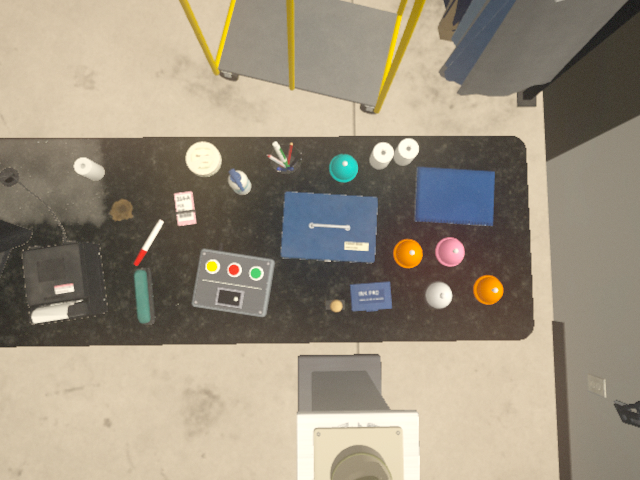

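```bash
python3 - <<'E'
import cv2,numpy as np
t=cv2.imread("pics/top0.png"); s=cv2.imread("pics/scene0.png")
a=cv2.resize(t[235:325,180:290],None,fx=3.6,fy=3.6,interpolation=3); b=cv2.resize(t[235:325,395:505],None,fx=3.6,fy=3.6,interpolation=3)
c=cv2.resize(s[245:320,220:320],None,fx=3.96,fy=3.2,interpolation=3)[:240]; d=cv2.resize(s[195:270,375:475],None,fx=3.96,fy=3.2,interpolation=3)
cv2.imwrite("pics/crop0.png",np.vstack([np.hstack([a,b]),np.hstack([c,d])])[:600])
from bench import *
for cam in("top","scene"):
  f=grab_frame(cam);K,R,T=f["camera_matrix"],f["R"],f["t"]
  h=cv2.cvtColor(f["pixels"],cv2.COLOR_BGR2HSV)
  x0,x1,y0,y1=(190,280,245,320) if cam=="top" else (228,315,255,315)
  def w(u,v,z):
    d=R.T@np.linalg.inv(K)@[u,v,1]; C=-R.T@T; return C+d*(z-C[2])/d[2]
  for n,lo,hi in(("green",45,90),("yellow",20,35),("red",0,8)):
    m=(h[...,0]>=lo)&(h[...,0]<=hi)&(h[...,1]>120)&(h[...,2]>70)
    m2=np.zeros_like(m);m2[y0:y1,x0:x1]=m[y0:y1,x0:x1]
    v,u=np.nonzero(m2); print(cam,n,len(u),u.mean().round(1),v.mean().round(1),w(u.mean(),v.mean(),.066).round(4))
  x0,x1,y0,y1=(420,458,278,315) if cam=="top" else (415,445,220,246)
  g=f["pixels"].astype(int); m=(g.min(2)>90)&(g.max(2)-g.min(2)<40)
  m2=np.zeros_like(m);m2[y0:y1,x0:x1]=m[y0:y1,x0:x1]
  v,u=np.nonzero(m2); print(cam,"bell",len(u),u.min(),u.max(),v.min(),v.max(),w((u.min()+u.max())/2,(v.min()+v.max())/2,.03))
E
```

```text
top green 67 255.2 272.9 [0.5156 0.2567 0.066 ]
top yellow 84 211.5 265.8 [0.5345 0.3664 0.066 ]
top red 81 233.4 269.4 [0.525  0.3115 0.066 ]
top bell 604 425 452 281 308 [ 0.45512634 -0.21466708  0.03      ]
scene green 33 285.4 262.8 [0.5187 0.2578 0.066 ]
scene yellow 56 246.4 272.0 [0.5395 0.3671 0.066 ]
scene red 50 266.0 267.2 [0.5298 0.3123 0.066 ]
scene bell 408 418 442 223 244 [ 0.45265404 -0.21292058  0.03      ]
```

View pics/crop0.png

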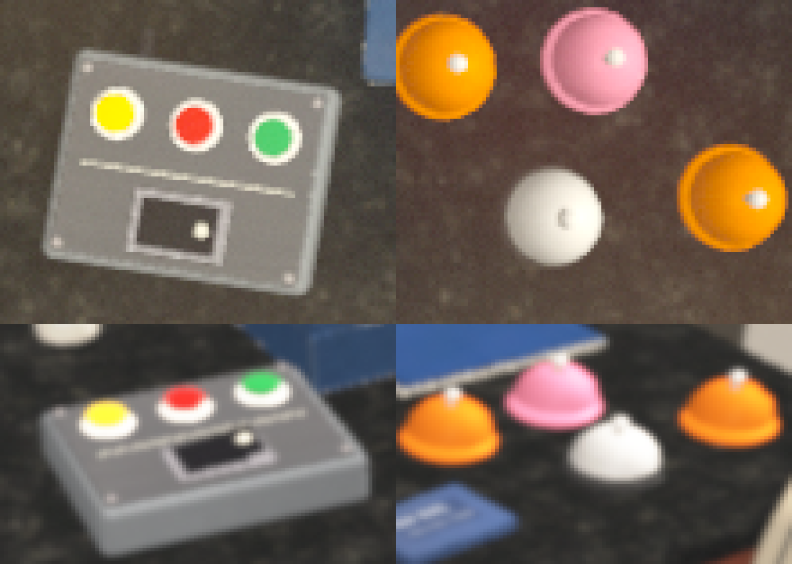

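Bell candidates in the top view: orange (408,253) and (488,290), pink (450,251), turquoise (343,167), silver (438,295). Only the silver one fits the description, and the crop confirms it. The white dot is at the right end of the rocker (236,299), and green is the rightmost button (255,273).

```bash
cat > h.py <<'E'
from bench import *
import numpy as np
from scipy.spatial.transform import Rotation as Ro
def w(f,u,v,z):
    K,R,T=f["camera_matrix"],f["R"],f["t"]
    d=R.T@np.linalg.inv(K)@[u,v,1]; C=-R.T@T; return C+d*(z-C[2])/d[2]
def rel(p,yaw):
    s=get_state(); A=Ro.from_euler('xyz',s["eef_rot"]); B=Ro.from_euler('xyz',[np.pi,0,yaw])
    print("off tool",A.inv().apply(np.array(p)-s["eef_pos"]).round(4),"twist deg",np.degrees((A.inv()*B).as_rotvec()).round(2))
E
python3 - <<'E'
from h import *
f=grab_frame("top"); print("bell top",w(f,441.4,295,.06),"dot",w(f,235.8,298.9,.07))
f=grab_frame("scene"); print("bell scene",w(f,431.1,226.3,.06),"dot",w(f,220+242/3.96,245+(438-324)/3.2,.07))
E
```

```text
bell top [ 0.45484225 -0.21422159  0.06      ] dot [0.45121228 0.30454116 0.07      ]
bell scene [ 0.44818792 -0.20958368  0.06      ] dot [0.45148821 0.30837951 0.07      ]
```

Call:
jog_arm:
  hand: 0
  offset:
    - [0,0,-0.01]
    - [0,0,-0.01]
    - [0,0,-0.01]
    - [0,0,-0.01]
    - [0,0,0]
    - [0,0,0]
  twist:
    - [0,0,-9.6]
    - [0,0,-9.6]
    - [0,0,-9.6]
    - [0,0,-9.6]
    - [0,0,-9.6]
    - [0,0,-9.5]

```text
t: 2.15
eef_pos: [0.2422, -0.5763, 0.2383]
eef_rot: [3.141, -0.0, -0.164]
contact_force: [-0.6, 0.6, -0.0]
grip_width: -0.0001
```

```bash
python3 - <<'E'
from h import *
s=get_state(); print(s["t"],s["eef_pos"],s["eef_rot"],s["qpos"].round(2),s["grip_width"],s["contact_force"])
rel([.5,-.2,.24],-.169); rel([.4545,.304,.12],-.169)
E
```

```text
2.15 [ 0.24217064 -0.57626825  0.23829918] [ 3.14128552e+00 -2.05016624e-04 -1.63913734e-01] [ 1.25  0.32 -0.19  1.39  0.06  1.43  0.89] -8.761619388487609e-05 [-0.59056758  0.64238602 -0.04449428]
off tool [ 0.193  -0.4133 -0.0018] twist deg [ 0.02 -0.01  0.29]
off tool [ 0.0658 -0.9032  0.118 ] twist deg [ 0.02 -0.01  0.29]
```

Call:
jog_arm:
  offset:
    - [0.0193,-0.0413,0]
    - [0.0193,-0.0413,0]
    - [0.0193,-0.0413,0]
    - [0.0193,-0.0413,0]
    - [0.0193,-0.0413,0]
    - [0.0193,-0.0413,0]
    - [0.0193,-0.0413,0]
    - [0.0193,-0.0413,0]
    - [0.0193,-0.0413,0]
    - [0.0193,-0.0413,0]
    - [0,0,0]
  twist:
    - [0,0,0]
    - [0,0,0]
    - [0,0,0]
    - [0,0,0]
    - [0,0,0]
    - [0,0,0]
    - [0,0,0]
    - [0,0,0]
    - [0,0,0]
    - [0,0,0]
    - [0,0,0]

```text
t: 3.52
eef_pos: [0.5038, -0.1977, 0.2383]
eef_rot: [-3.14, -0.001, -0.163]
contact_force: [0.9, 0.5, -0.1]
grip_width: 0.0002
```

```bash
python3 - <<'E'
from h import *
rel([.4525,.3075,.12],-.169)
E
```

```text
off tool [-0.1327 -0.49    0.1188] twist deg [-0.07 -0.05  0.34]
```

Call:
jog_arm:
  offset:
    - [-0.0133,-0.049,0]
    - [-0.0133,-0.049,0]
    - [-0.0133,-0.049,0]
    - [-0.0133,-0.049,0]
    - [-0.0133,-0.049,0]
    - [-0.0133,-0.049,0]
    - [-0.0133,-0.049,0]
    - [-0.0133,-0.049,0]
    - [-0.0133,-0.049,0.039]
    - [-0.0133,-0.049,0.04]
    - [0,0,0.04]
    - [0,0,0]
  twist:
    - [0,0,0]
    - [0,0,0]
    - [0,0,0]
    - [0,0,0]
    - [0,0,0]
    - [0,0,0]
    - [0,0,0]
    - [0,0,0]
    - [0,0,0]
    - [0,0,0]
    - [0,0,0]
    - [0,0,0]

```text
t: 5.03
eef_pos: [0.4527, 0.2991, 0.1189]
eef_rot: [3.138, 0.004, -0.17]
contact_force: [0.2, -0.1, -0.5]
grip_width: -0.0001
```

```bash
python3 - <<'E'
from h import *
import cv2
rel([.452,.305,.085],-.169)
a=grab_frame("top")["pixels"][220:330,170:300]; b=grab_frame("scene")["pixels"][220:330,205:335]
cv2.imwrite("pics/r1.png",cv2.resize(np.hstack([a,b]),None,fx=3,fy=3,interpolation=3))
E
```

```text
off tool [-0.0015 -0.0059  0.0339] twist deg [ 0.2   0.23 -0.03]
```

View pics/r1.png

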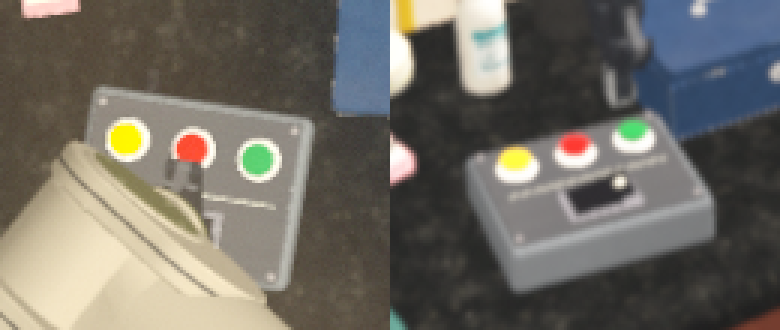

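Call:
jog_arm:
  offset:
    - [-0.0015,-0.0075,0.03]
    - [0,0,0.01]
    - [0,0,0]
    - [0,0,0]
  twist:
    - [0,0,0]
    - [0,0,0]
    - [0,0,0]
    - [0,0,0]

```text
t: 5.62
eef_pos: [0.4544, 0.3085, 0.0827]
eef_rot: [-3.141, -0.002, -0.17]
contact_force: [-0.0, -0.4, 0.4]
grip_width: 0.0
```

Call:
jog_arm:
  offset:
    - [0,0.001,0.006]
    - [0,0,0.005]
    - [0,0,0.003]
    - [0,0,0.002]
    - [0,0,0.002]
    - [0,0,0]
  twist:
    - [0,0,0]
    - [0,0,0]
    - [0,0,0]
    - [0,0,0]
    - [0,0,0]
    - [0,0,0]

```text
t: 6.38
eef_pos: [0.4533, 0.3075, 0.0632]
eef_rot: [3.141, 0.0, -0.169]
contact_force: [0.3, -0.6, 0.3]
grip_width: 0.0003
```

Call:
jog_arm:
  offset:
    - [0,0,0.001]
    - [0,0,0.001]
    - [0,0,0]
  twist:
    - [0,0,0]
    - [0,0,0]
    - [0,0,0]

```text
t: 6.75
eef_pos: [0.4534, 0.3075, 0.0613]
eef_rot: [3.141, -0.0, -0.169]
contact_force: [-0.4, 0.1, 0.2]
grip_width: -0.0
```

Call:
jog_arm:
  offset:
    - [0,0,0.001]
    - [0,0,0.001]
    - [0,0,0]
  twist:
    - [0,0,0]
    - [0,0,0]
    - [0,0,0]

```text
t: 7.12
eef_pos: [0.4534, 0.3075, 0.0592]
eef_rot: [3.141, 0.0, -0.169]
contact_force: [-0.4, -0.5, -0.0]
grip_width: 0.0001
```

```bash
python3 - <<'E'
from h import *
import cv2
s=get_state();print(s["contact_force"],s["eef_pos"])
b=grab_frame("scene")["pixels"][220:330,205:335]
cv2.imwrite("pics/r2.png",cv2.resize(b,None,fx=5,fy=5,interpolation=3))
E
```

```text
[-0.40840869 -0.50902098 -0.00085493] [0.4533959  0.30748693 0.05924971]
```

View pics/r2.png

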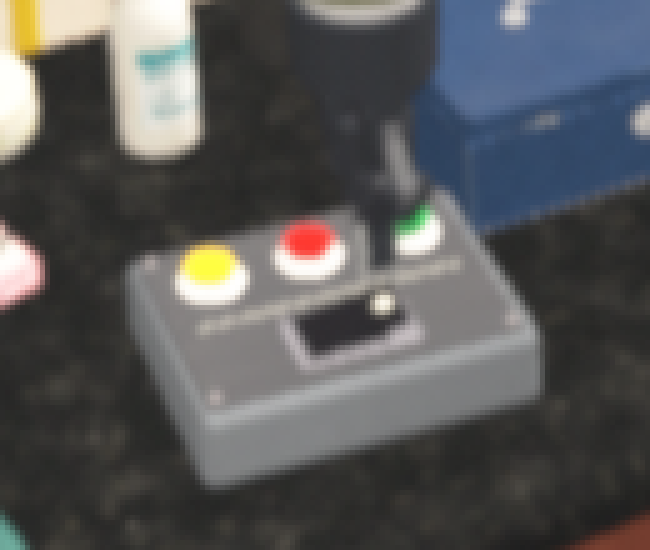

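```bash
python3 - <<'E'
from h import *
import cv2
s=get_state();p=s["eef_pos"]
def pr(f,X):
    c=f["camera_matrix"]@(f["R"]@np.array(X)+f["t"]); return c[:2]/c[2]
fs=grab_frame("scene"); ft=grab_frame("top")
print("tcp scene",pr(fs,p),"top",pr(ft,p))
print("press scene",pr(fs,[.4513,.3027,.070]),"top",pr(ft,[.4513,.3027,.07]))
print("tip pix world at z .059,.08,.1",[w(fs,281.4,273.6,z).round(3) for z in(.059,.08,.1)])
cv2.imwrite("pics/t2.png",cv2.resize(ft["pixels"][220:330,170:300],None,fx=5,fy=5,interpolation=3))
E
```

```text
tcp scene [281.22102864 283.31216938] top [235.26355213 297.85563236]
press scene [283.02828416 279.93755831] top [236.53991708 298.85635329]
tip pix world at z .059,.08,.1 [array([0.49 , 0.287, 0.059]), array([0.466, 0.299, 0.08 ]), array([0.443, 0.311, 0.1  ])]
```

View pics/t2.png

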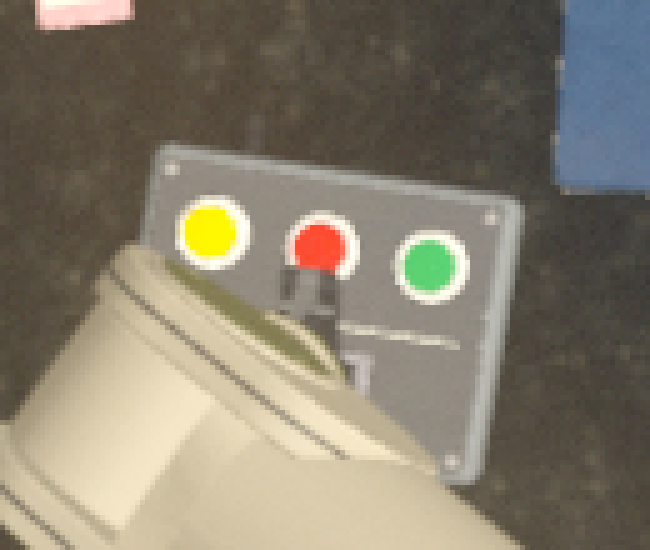

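```bash
python3 - <<'E'
from h import *
import cv2
def g(x): return (255*(x/255.)**.5).astype('uint8')
a=grab_frame("scene")["pixels"][230:300,250:310]; b=grab_frame("top")["pixels"][255:310,205:260]
a=g(cv2.resize(a,(390,455),interpolation=3));b=g(cv2.resize(b,(400,400),interpolation=3))
b=cv2.copyMakeBorder(b,0,55,0,0,0)
cv2.imwrite("pics/r3.png",np.hstack([a,b]))
E
```

```text
(no output)
```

View pics/r3.png

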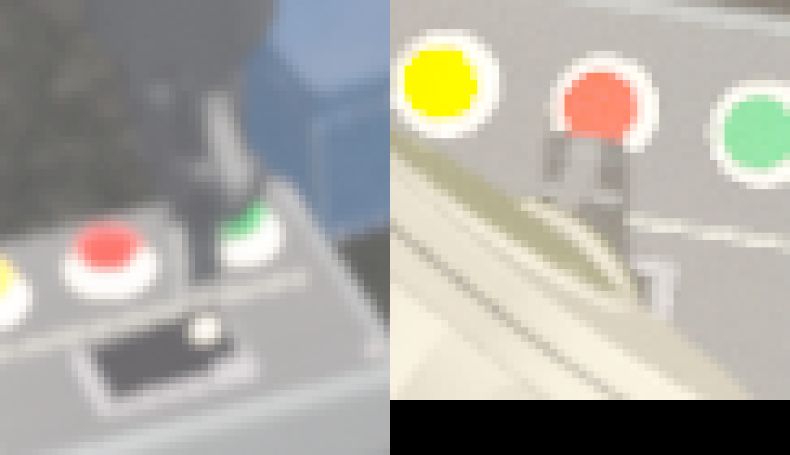

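```bash
python3 - <<'E'
from h import *
fs=grab_frame("scene")
print([w(fs,282.3,253.3,z).round(3) for z in(.119,.13,.14,.15)])
print([w(fs,280.8,272.8,z).round(3) for z in(.07,.08,.09)])
for c in("scene","top"):
  for n in("rocker_press","rocker_pivot","green_top"): print(c,n,[(np.round(d["position"],4),round(d["p"],2)) for d in tip_of(n,c)][:2])
s=get_state();print(s["t"],s["eef_pos"],s["joint_efforts"].round(1))
E
```

```text
[array([0.497, 0.277, 0.119]), array([0.483, 0.284, 0.13 ]), array([0.471, 0.291, 0.14 ]), array([0.458, 0.297, 0.15 ])]
[array([0.481, 0.293, 0.07 ]), array([0.47 , 0.299, 0.08 ]), array([0.458, 0.305, 0.09 ])]
scene rocker_press [(array([0.4513, 0.3035, 0.0691]), 0.57)]
scene rocker_pivot [(array([0.4584, 0.5494, 0.0025]), 0.72), (array([0.4547, 0.3262, 0.066 ]), 0.47)]
scene green_top [(array([0.5125, 0.255 , 0.0666]), 0.55)]
top rocker_press []
top rocker_pivot []
top green_top [(array([0.5163, 0.2591, 0.0666]), 0.59)]
7.725 [0.4534479  0.30753999 0.05930543] [  0.  -50.7 -11.7 -33.4   0.    0.   -0. ]
```

The fingertip shows at (281,273) in the scene view, but the stated TCP projects to (281,283). There is also no contact force. The real tip therefore looks about 30 mm higher than reported. I'll go down in small guarded steps.

Call:
jog_arm:
  offset:
    - [0,0,0.005]
    - [0,0,0.005]
    - [0,0,0.003]
    - [0,0,0]
  twist:
    - [0,0,0]
    - [0,0,0]
    - [0,0,0]
    - [0,0,0]

```text
t: 8.22
eef_pos: [0.4532, 0.3074, 0.046]
eef_rot: [3.141, 0.0, -0.169]
contact_force: [0.9, -0.5, -0.1]
grip_width: 0.0002
```

```bash
cat > v.py <<'E'
from h import *
import cv2,sys
s=get_state();print(s["t"],s["eef_pos"].round(4),s["contact_force"].round(2))
def g(x): return (255*(x/255.)**.5).astype('uint8')
x0,y0,x1,y1=map(int,sys.argv[2:6])
f=grab_frame("scene")
c=f["camera_matrix"]@(f["R"]@s["eef_pos"]+f["t"]); print("proj",c[:2]/c[2])
a=f["pixels"][y0:y1,x0:x1]
cv2.imwrite(sys.argv[1],g(cv2.resize(a,None,fx=7,fy=7,interpolation=3)))
E
python3 v.py pics/r4.png 245 230 325 310
```

```text
8.225 [0.4532 0.3074 0.046 ] [ 0.86 -0.5  -0.07]
proj [281.51200426 287.27016109]
```

View pics/r4.png

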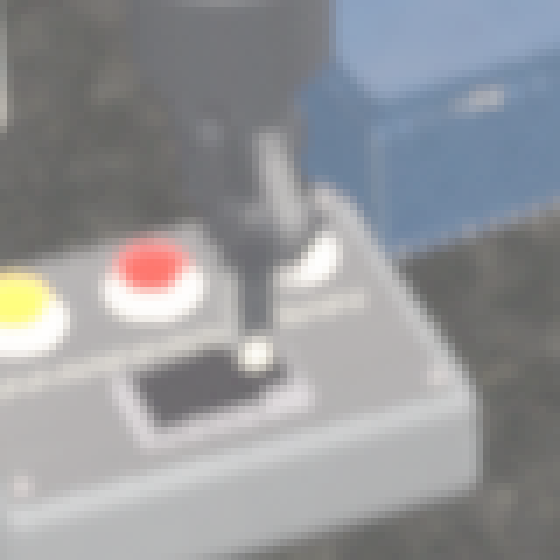

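Call:
jog_arm:
  offset:
    - [0,0,0.004]
    - [0,0,0.003]
    - [0,0,0.001]
    - [0,0,0]
  twist:
    - [0,0,0]
    - [0,0,0]
    - [0,0,0]
    - [0,0,0]

```text
t: 8.78
eef_pos: [0.4534, 0.3075, 0.0383]
eef_rot: [3.141, 0.0, -0.169]
contact_force: [0.0, -0.8, 0.5]
grip_width: -0.0002
```

```bash
python3 v.py pics/r5.png 245 230 325 310
```

```text
8.775 [0.4534 0.3075 0.0383] [ 0.02 -0.77  0.52]
proj [281.57828695 289.49799261]
```

View pics/r5.png

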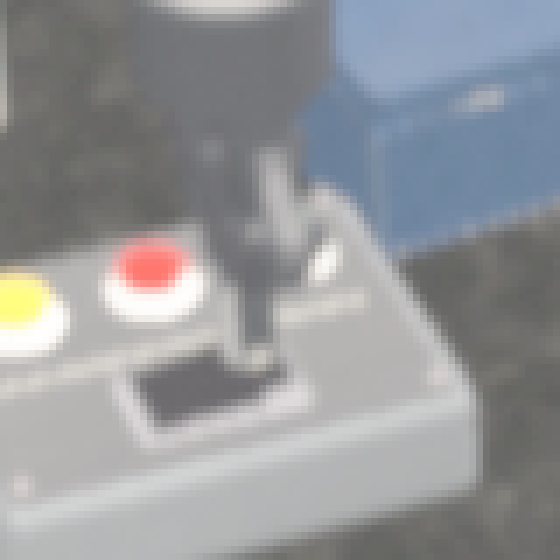

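Call:
jog_arm:
  offset:
    - [0,0,0.001]
    - [0,0,0.001]
    - [0,0,0.001]
    - [0,0,0]
  twist:
    - [0,0,0]
    - [0,0,0]
    - [0,0,0]
    - [0,0,0]

```text
t: 9.32
eef_pos: [0.4535, 0.3074, 0.0353]
eef_rot: [3.141, -0.0, -0.17]
contact_force: [-0.1, -0.1, -0.1]
grip_width: 0.0001
```

Call:
jog_arm:
  offset:
    - [0,0,0.001]
    - [0,0,0.001]
    - [0,0,0]
  twist:
    - [0,0,0]
    - [0,0,0]
    - [0,0,0]

```text
t: 9.7
eef_pos: [0.4534, 0.3075, 0.0332]
eef_rot: [-3.142, 0.0, -0.169]
contact_force: [-0.2, -0.5, 0.5]
grip_width: -0.0003
```

```bash
python3 v.py pics/r6.png 245 230 325 310
```

```text
9.7 [0.4534 0.3075 0.0332] [-0.2  -0.48  0.47]
proj [281.64243121 290.97603746]
```

View pics/r6.png

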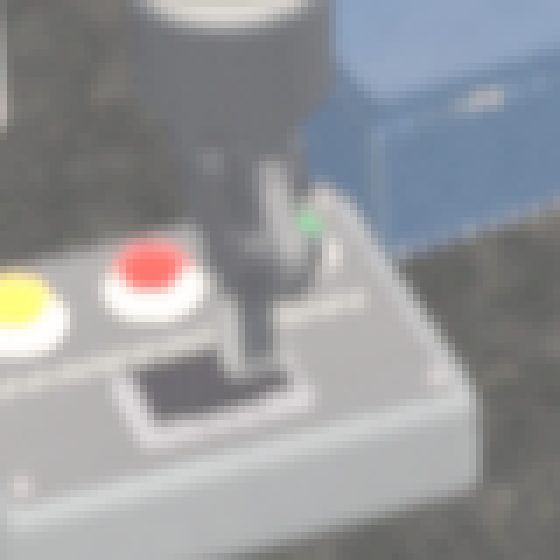

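Call:
jog_arm:
  offset:
    - [0,0,0.001]
    - [0,0,0.001]
    - [0,0,0]
  twist:
    - [0,0,0]
    - [0,0,0]
    - [0,0,0]

```text
t: 10.12
eef_pos: [0.4534, 0.3073, 0.0314]
eef_rot: [3.141, -0.0, -0.169]
contact_force: [-1.4, -2.4, 4.3]
grip_width: -0.0002
```

Call:
jog_arm:
  offset:
    - [0,0,0.001]
    - [0,0,0.001]
    - [0,0,0]
  twist:
    - [0,0,0]
    - [0,0,0]
    - [0,0,0]

```text
t: 10.5
eef_pos: [0.4536, 0.3074, 0.0308]
eef_rot: [3.141, -0.001, -0.17]
contact_force: [-7.6, -7.2, 21.5]
grip_width: -0.0002
```

Call:
jog_arm:
  offset:
    - [0,0,-0.04]
    - [0,0.02,-0.05]
    - [0,0.05,0]
    - [0,0.05,0]
    - [0,0,0]
  twist:
    - [0,0,0]
    - [0,0,0]
    - [0,0,0]
    - [0,0,0]
    - [0,0,0]

```text
t: 11.12
eef_pos: [0.4335, 0.1851, 0.119]
eef_rot: [3.139, -0.001, -0.175]
contact_force: [0.5, -0.5, 0.0]
grip_width: -0.0002
```

```bash
python3 v.py pics/r7.png 225 225 335 310; python3 - <<'E'
from h import *
import cv2
cv2.imwrite("pics/t7.png",cv2.resize(grab_frame("top")["pixels"][230:330,180:320],None,fx=5.5,fy=5.5,interpolation=3))
E
```

```text
11.125 [0.4335 0.1851 0.119 ] [ 0.48 -0.54  0.03]
proj [324.1176641  254.05897324]
```

View pics/r7.png

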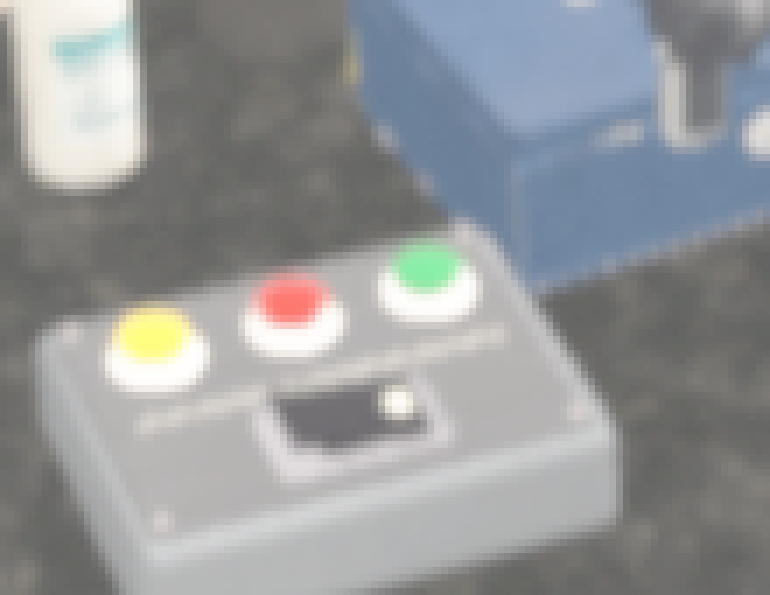

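View pics/t7.png

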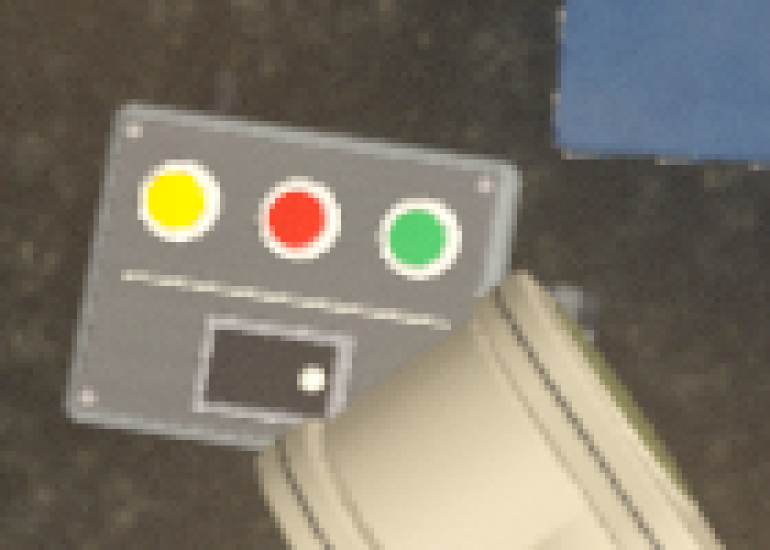

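```bash
cat > dot.py <<'E'
from h import *
import cv2
def cen(im,x0,x1,y0,y1):
    g=im[y0:y1,x0:x1].min(2).astype(float); wt=np.clip(g-110,0,None); v,u=np.mgrid[y0:y1,x0:x1]
    return np.round([(wt*u).sum()/wt.sum(),(wt*v).sum()/wt.sum(),wt.sum()],2)
def pr(f,X):
    c=f["camera_matrix"]@(f["R"]@np.array(X)+f["t"]); return c[:2]/c[2]
for n,b in(("scene",(277,286,276,286)),("top",(231,241,294,304))):
    f=grab_frame(n); print(n,cen(cv2.imread(f"pics/{n}0.png"),*b),cen(f["pixels"],*b))
    ybx=np.array([.168,.986,0]); pv=np.array([.455,.3245,.066])
    for a in(-.18,-.16,-.14,0,.1,.18): print(a,(pr(f,pv-.022*(ybx*np.cos(a)+np.array([0,0,np.sin(a)])))).round(2))
E
python3 dot.py
```

```text
scene [ 281.32  279.22 1844.  ] [ 281.74  279.85 2876.  ]
-0.18 [282.87 280.  ]
-0.16 [282.9  280.12]
-0.14 [282.93 280.25]
0 [283.06 281.14]
0.1 [283.05 281.81]
0.18 [282.99 282.34]
top [ 236.64  299.09 1897.  ] [ 236.86  298.85 2077.  ]
-0.18 [236.36 298.83]
-0.16 [236.42 298.83]
-0.14 [236.47 298.83]
0 [236.74 298.79]
0.1 [236.83 298.75]
0.18 [236.83 298.7 ]
```

```bash
python3 - <<'E'
from h import *
import cv2
a=cv2.imread("pics/scene0.png"); f=grab_frame("scene")["pixels"]
print(a[274:289,276:288].min(2)); print(f[274:289,276:288].min(2))
x=np.hstack([cv2.resize(i[268:298,258:296],None,fx=10,fy=10,interpolation=3) for i in(a,f)])
cv2.imwrite("pics/cmp.png",(255*(x/255.)**.6).astype('uint8'))
E
```

```text
[[129 129 129 130 133 137 136 138 147 158 161 162]
 [135 140 138 135 142 148 144 146 157 164 164 162]
 [149 155 147 137 140 140 132 137 150 150 145 143]
 [159 153 137 121 121 116 109 116 131 134 131 130]
 [140 122 100  97 121 140 137 123 123 128 128 127]
 [ 96  80  75 113 170 207 201 156 125 129 132 128]
 [ 58  55  77 141 209 234 226 171 121 125 134 131]
 [ 47  50  75 135 195 219 201 145  99 109 128 131]
 [ 45  47  62  97 136 149 132  96  71  87 119 135]
 [ 44  46  48  61  76  81  73  59  58  80 119 145]
 [ 46  45  46  47  49  51  56  67  81 103 135 159]
 [ 45  45  45  45  45  51  74 104 127 146 164 177]
 [ 45  46  47  52  57  72 105 144 166 178 185 188]
 [ 55  63  72  86  98 111 137 169 184 187 187 185]
 [ 92 104 119 135 145 150 160 176 179 174 168 164]]
[[129 130 131 131 136 141 141 140 148 159 162 162]
 [135 141 142 143 151 160 158 154 160 166 165 163]
 [153 161 158 157 165 168 160 155 155 152 146 144]
 [167 166 158 154 156 150 143 144 146 139 132 130]
 [155 144 131 125 125 120 123 141 151 142 131 128]
 [117 106  95  92  98 105 117 140 158 153 140 130]
 [ 74  69  70  91 127 153 157 152 158 163 155 137]
 [ 52  54  69 117 183 223 222 184 157 166 165 146]
 [ 50  51  70 127 204 240 240 205 151 156 169 155]
 [ 49  50  62 104 168 217 220 178 128 135 164 164]
 [ 50  49  54  72 105 136 141 117  90 109 150 166]
 [ 50  48  50  53  63  71  74  67  65  90 134 165]
 [ 49  48  51  54  61  65  67  71  81 102 137 169]
 [ 56  65  74  88  98 104 108 113 123 138 157 174]
 [ 92 105 120 137 146 148 146 149 151 155 158 161]]
```

View pics/cmp.png

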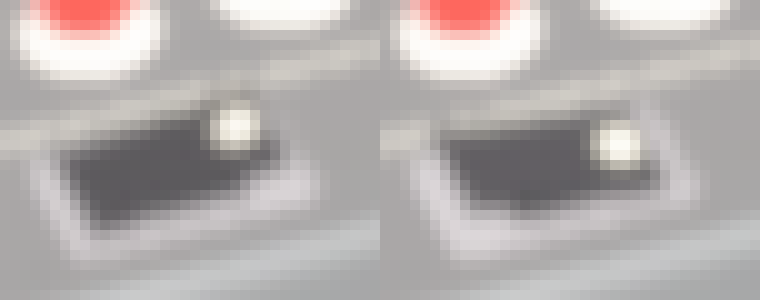

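```bash
python3 - <<'E'
from h import *
import cv2
a=cv2.imread("pics/scene0.png"); f=grab_frame("scene")["pixels"]
for i,y0,y1 in((a,278,284),(f,280,286)):
    g=i[y0:y1,279:284].min(2).astype(float)
    for th in(100,140,165):
        wt=np.clip(g-th,0,None);v,u=np.mgrid[y0:y1,279:284];print(th,(wt*u).sum()/wt.sum(),(wt*v).sum()/wt.sum())
E
```

```text
100 281.1902806297057 280.02737850787133
140 281.23493975903614 280.06626506024094
165 281.17232375979114 280.0966057441253
100 281.47462871287127 281.8589108910891
140 281.54792899408284 281.86508875739645
165 281.54075546719685 281.9403578528827
```

The rocker has tipped: the dot moved down 1.8 px, against about 2.1 expected for the full throw. To be sure it is at the stop, I'll press again a little farther from the pivot.

```bash
python3 - <<'E'
from h import *
rel([.4522,.3035,.05],-.169)
E
```

```text
off tool [ 1.000e-04 -1.144e-01  6.940e-02] twist deg [-0.05  0.01  0.1 ]
```

Call:
jog_arm:
  offset:
    - [0,-0.05,0]
    - [0,-0.05,0]
    - [0,-0.0144,0.03]
    - [0,0,0.04]
    - [0,0,0]
  twist:
    - [0,0,0]
    - [0,0,0]
    - [0,0,0]
    - [0,0,0]
    - [0,0,0]

```text
t: 12.05
eef_pos: [0.4503, 0.3019, 0.0468]
eef_rot: [3.139, 0.005, -0.167]
contact_force: [0.3, -0.1, 0.6]
grip_width: -0.0001
```

Call:
jog_arm:
  offset:
    - [0,0,0.008]
    - [0,0,0.006]
    - [0,0,0.002]
    - [0,0,0]
  twist:
    - [0,0,0]
    - [0,0,0]
    - [0,0,0]
    - [0,0,0]

```text
t: 12.55
eef_pos: [0.4527, 0.302, 0.0337]
eef_rot: [-3.141, -0.001, -0.17]
contact_force: [0.1, -1.2, 0.0]
grip_width: -0.0003
```

Call:
jog_arm:
  offset:
    - [0,0,0.001]
    - [0,0,0.001]
    - [0,0,0.001]
    - [0,0,0]
  twist:
    - [0,0,0]
    - [0,0,0]
    - [0,0,0]
    - [0,0,0]

```text
t: 13.05
eef_pos: [0.4526, 0.302, 0.0304]
eef_rot: [3.142, -0.0, -0.169]
contact_force: [-0.6, -0.1, 1.5]
grip_width: -0.0001
```

Call:
jog_arm:
  offset:
    - [0,0,0.001]
    - [0,0,0]
  twist:
    - [0,0,0]
    - [0,0,0]

```text
t: 13.3
eef_pos: [0.4527, 0.3021, 0.0301]
eef_rot: [3.141, -0.001, -0.169]
contact_force: [-3.1, -2.6, 9.9]
grip_width: 0.0002
```

Call:
jog_arm:
  offset:
    - [0,0,0.001]
    - [0,0,0]
  twist:
    - [0,0,0]
    - [0,0,0]

```text
t: 13.55
eef_pos: [0.4528, 0.3022, 0.0298]
eef_rot: [3.141, -0.001, -0.169]
contact_force: [-6.5, -5.2, 19.0]
grip_width: -0.0002
```

A hard stop, about 1 mm lower when 5.5 mm farther out. That slope is 0.18, so the rocker is right over. Now the green button.

Call:
jog_arm:
  offset:
    - [0,0,-0.03]
    - [0,0,-0.02]
    - [0,0,0]
  twist:
    - [0,0,0]
    - [0,0,0]
    - [0,0,0]

```text
t: 13.92
eef_pos: [0.4534, 0.3025, 0.0797]
eef_rot: [-3.14, -0.002, -0.17]
contact_force: [-0.6, -0.8, -0.4]
grip_width: 0.0
```

```bash
python3 - <<'E'
from h import *
s=get_state();print(s["eef_pos"]);rel([.5165,.257,.05],-.169)
E
```

```text
[0.4533838  0.30251693 0.07969732]
off tool [0.0698 0.0342 0.0298] twist deg [-0.08 -0.14 -0.04]
```

Call:
jog_arm:
  offset:
    - [0.035,0.017,0]
    - [0.035,0.017,0]
    - [0,0,0]
    - [0,0,0.03]
    - [0,0,0]
  twist:
    - [0,0,0]
    - [0,0,0]
    - [0,0,0]
    - [0,0,0]
    - [0,0,0]

```text
t: 14.55
eef_pos: [0.5136, 0.2562, 0.046]
eef_rot: [3.139, 0.004, -0.169]
contact_force: [0.4, 0.9, 0.5]
grip_width: -0.0003
```

```bash
python3 v.py pics/g1.png 245 225 325 310
```

```text
14.55 [0.5136 0.2562 0.046 ] [0.42 0.87 0.46]
proj [287.09904804 269.3472545 ]
```

View pics/g1.png

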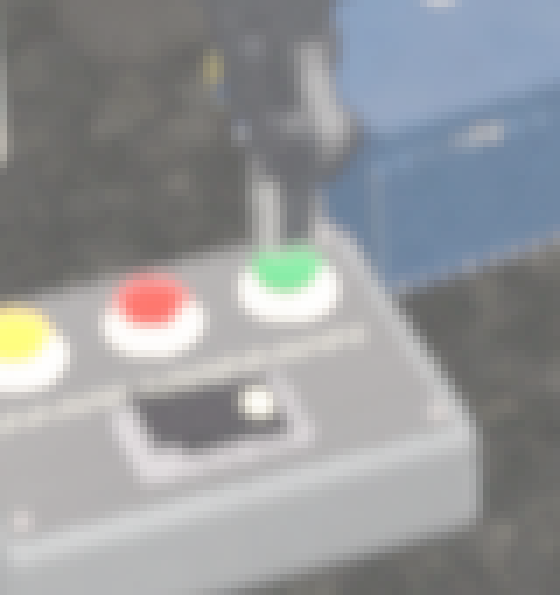

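Call:
jog_arm:
  offset:
    - [0,0,0.005]
    - [0,0,0.005]
    - [0,0,0.003]
    - [0,0,0]
  twist:
    - [0,0,0]
    - [0,0,0]
    - [0,0,0]
    - [0,0,0]

```text
t: 15.1
eef_pos: [0.5157, 0.2566, 0.0352]
eef_rot: [3.141, 0.0, -0.169]
contact_force: [0.8, 1.1, 0.5]
grip_width: 0.0
```

Call:
jog_arm:
  offset:
    - [0,0,0.002]
    - [0,0,0.002]
    - [0,0,0.001]
    - [0,0,0]
  twist:
    - [0,0,0]
    - [0,0,0]
    - [0,0,0]
    - [0,0,0]

```text
t: 15.6
eef_pos: [0.5159, 0.2568, 0.0304]
eef_rot: [-3.141, -0.0, -0.169]
contact_force: [1.0, 1.3, 2.0]
grip_width: 0.0
```

Call:
jog_arm:
  offset:
    - [0,0,0.001]
    - [0,0,0.001]
    - [0,0,0]
  twist:
    - [0,0,0]
    - [0,0,0]
    - [0,0,0]

```text
t: 15.98
eef_pos: [0.5159, 0.2568, 0.0283]
eef_rot: [-3.141, -0.0, -0.169]
contact_force: [1.8, 1.4, 1.7]
grip_width: -0.0005
```

Call:
jog_arm:
  offset:
    - [0,0,0.001]
    - [0,0,0.001]
    - [0,0,0]
  twist:
    - [0,0,0]
    - [0,0,0]
    - [0,0,0]

```text
t: 16.35
eef_pos: [0.516, 0.2568, 0.0278]
eef_rot: [3.141, -0.001, -0.169]
contact_force: [-4.9, -4.0, 19.3]
grip_width: -0.0001
```

Call:
jog_arm:
  offset:
    - [0,0,0.001]
    - [0,0,0]
  twist:
    - [0,0,0]
    - [0,0,0]

```text
t: 16.6
eef_pos: [0.5161, 0.2568, 0.0277]
eef_rot: [3.141, -0.001, -0.17]
contact_force: [-8.5, -5.8, 28.6]
grip_width: 0.0002
```

Hard stop at the expected depth. I'll lift and check.

Call:
jog_arm:
  offset:
    - [0,0,-0.03]
    - [0,0,-0.05]
    - [0,0,-0.05]
    - [0,0.05,-0.04]
    - [0,0.05,0]
    - [0,0.05,0]
    - [0,0.05,0]
    - [0,0,0]
  twist:
    - [0,0,0]
    - [0,0,0]
    - [0,0,0]
    - [0,0,0]
    - [0,0,0]
    - [0,0,0]
    - [0,0,0]
    - [0,0,0]

```text
t: 17.6
eef_pos: [0.4816, 0.0561, 0.1939]
eef_rot: [3.139, 0.001, -0.176]
contact_force: [-0.3, 0.4, 0.5]
grip_width: 0.0003
```

```bash
python3 v.py pics/g2.png 230 240 320 310;python3 - <<'E'
from h import *
import cv2
x=grab_frame("top")["pixels"][240:325,185:285]; cv2.imwrite("pics/g2t.png",cv2.resize(x,None,fx=6,fy=6,interpolation=3))
rel([.454,-.215,.19],-.169)
E
```

```text
17.6 [0.4816 0.0561 0.1939] [-0.29  0.37  0.5 ]
proj [354.15321162 208.46597013]
off tool [0.0192 0.2763 0.0044] twist deg [ 0.02  0.02 -0.09]
```

View pics/g2.png

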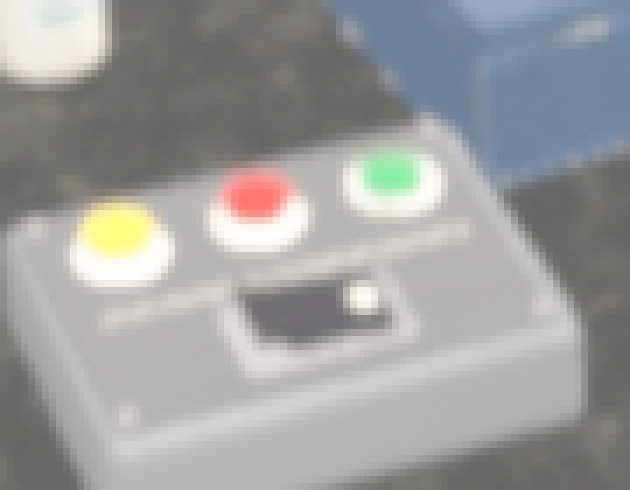

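View pics/g2t.png

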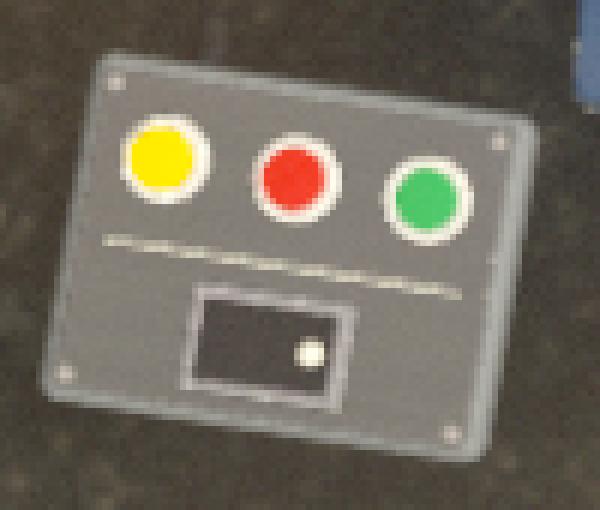

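Green now sits low in its bezel, with yellow and red still out, and the rocker is over. On to the silver bell.

Call:
jog_arm:
  offset:
    - [0.0032,0.046,0]
    - [0.0032,0.046,0]
    - [0.0032,0.046,0]
    - [0.0032,0.046,0]
    - [0.0032,0.046,0]
    - [0.0032,0.046,0]
    - [0,0,0.04]
    - [0,0,0.05]
    - [0,0,0]
    - [0,0,0]
  twist:
    - [0,0,0]
    - [0,0,0]
    - [0,0,0]
    - [0,0,0]
    - [0,0,0]
    - [0,0,0]
    - [0,0,0]
    - [0,0,0]
    - [0,0,0]
    - [0,0,0]

```text
t: 18.95
eef_pos: [0.456, -0.2138, 0.106]
eef_rot: [-3.142, -0.001, -0.168]
contact_force: [0.1, -0.7, 0.7]
grip_width: -0.0002
```

```bash
python3 v.py pics/b1.png 390 180 480 260;python3 - <<'E'
from h import *
import cv2
x=grab_frame("top")["pixels"][240:340,380:500]; cv2.imwrite("pics/b1t.png",cv2.resize(x,None,fx=6,fy=6,interpolation=3))
rel([.454,-.215,.06],-.169)
E
```

```text
18.95 [ 0.456  -0.2138  0.106 ] [ 0.05 -0.65  0.75]
proj [431.93316655 211.8523608 ]
off tool [-0.0022  0.0007  0.0465] twist deg [ 0.06 -0.17  0.03]
```

View pics/b1.png

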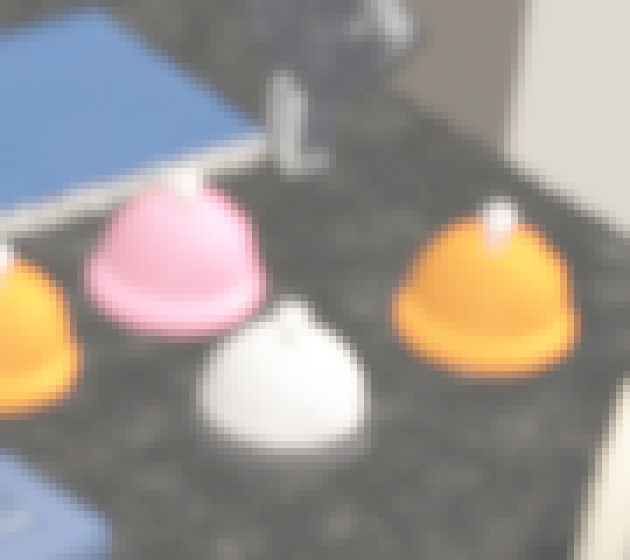

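View pics/b1t.png

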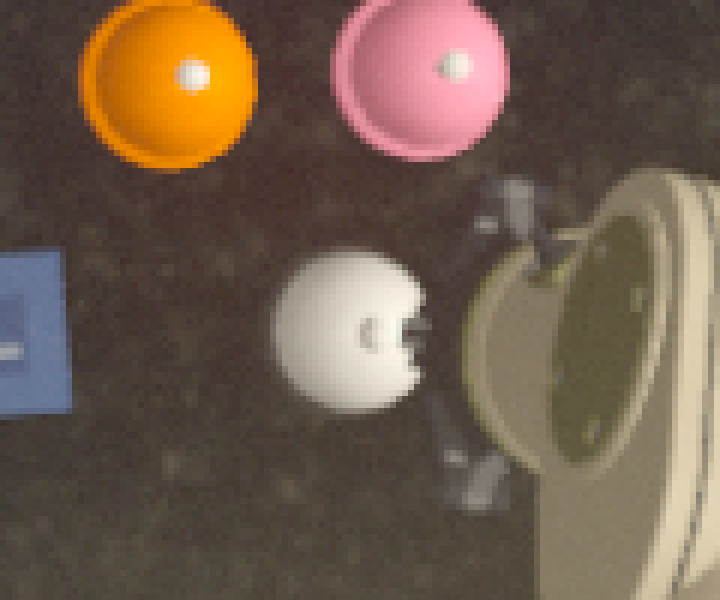

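```bash
python3 - <<'E'
from h import *
fs=grab_frame("scene");ft=grab_frame("top")
def tri(a,b):
    A=[];y=[]
    for f,p in((fs,a),(ft,b)):
        P=f["camera_matrix"]@np.c_[f["R"],f["t"]]
        for i in(0,1): r=P[i]-p[i]*P[2]; A.append(r[:3]);y.append(-r[3])
    return np.linalg.lstsq(np.array(A),np.array(y),rcond=None)
print("knob",tri((431.7,224.3),(442,295.5))); print("tip",tri((432.6,204),(448.5,295.5)))
for c in("top","scene"): print([(np.round(d["position"],4),round(d["p"],2)) for d in tip_of("bell_top",c)])
E
```

```text
knob (array([ 0.45329552, -0.21560672,  0.06226592]), array([0.15820301]), np.int32(3), array([778.05413914, 691.31394497, 313.30272863]))
tip (array([ 0.45579256, -0.21203125,  0.13408759]), array([0.17408775]), np.int32(3), array([779.65576259, 687.1366155 , 322.20587049]))
[(array([ 0.5633, -0.1401,  0.0611]), 0.6), (array([ 0.5676, -0.2562,  0.0653]), 0.48), (array([ 0.4525, -0.22  ,  0.0619]), 0.46), (array([0.7954, 0.0278, 0.0643]), 0.39)]
[]
```

Call:
jog_arm:
  offset:
    - [-0.0025,0.0015,0.03]
    - [0,0,0.025]
    - [0,0,0.01]
    - [0,0,0.005]
    - [0,0,0]
  twist:
    - [0,0,0]
    - [0,0,0]
    - [0,0,0]
    - [0,0,0]
    - [0,0,0]

```text
t: 19.88
eef_pos: [0.4523, -0.2158, 0.0349]
eef_rot: [3.141, -0.001, -0.169]
contact_force: [-0.9, -0.0, 0.4]
grip_width: -0.0003
```

```bash
python3 v.py pics/b2.png 390 180 480 260
```

```text
19.875 [ 0.4523 -0.2158  0.0349] [-0.9  -0.    0.41]
proj [430.94278876 231.9423345 ]
```

View pics/b2.png

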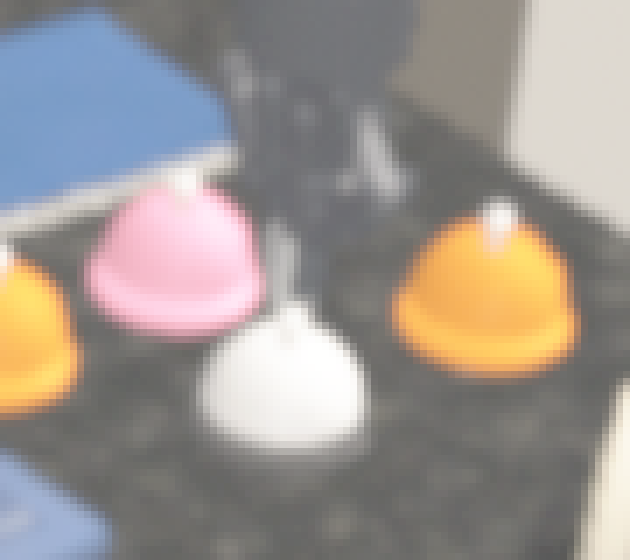

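Call:
jog_arm:
  offset:
    - [0,0,0.002]
    - [0,0,0.002]
    - [0,0,0.002]
    - [0,0,0]
  twist:
    - [0,0,0]
    - [0,0,0]
    - [0,0,0]
    - [0,0,0]

```text
t: 20.42
eef_pos: [0.4519, -0.2156, 0.0283]
eef_rot: [3.142, 0.0, -0.169]
contact_force: [-0.3, 0.5, 1.0]
grip_width: -0.0
```

Call:
jog_arm:
  offset:
    - [0,0,0.001]
    - [0,0,0.001]
    - [0,0,0]
  twist:
    - [0,0,0]
    - [0,0,0]
    - [0,0,0]

```text
t: 20.8
eef_pos: [0.4519, -0.2157, 0.0265]
eef_rot: [3.141, -0.0, -0.169]
contact_force: [-1.7, 1.4, 3.4]
grip_width: -0.0
```

Call:
jog_arm:
  offset:
    - [0,0,0.001]
    - [0,0,0.001]
    - [0,0,0]
  twist:
    - [0,0,0]
    - [0,0,0]
    - [0,0,0]

```text
t: 21.18
eef_pos: [0.452, -0.2157, 0.0247]
eef_rot: [3.141, -0.0, -0.169]
contact_force: [-2.4, 0.3, 9.1]
grip_width: -0.0001
```

Call:
jog_arm:
  offset:
    - [0,0,0.001]
    - [0,0,0]
  twist:
    - [0,0,0]
    - [0,0,0]

```text
t: 21.42
eef_pos: [0.4521, -0.2157, 0.0243]
eef_rot: [3.141, -0.0, -0.169]
contact_force: [-5.3, 1.6, 15.9]
grip_width: 0.0001
```

Call:
jog_arm:
  offset:
    - [0,0,0.001]
    - [0,0,0]
  twist:
    - [0,0,0]
    - [0,0,0]

```text
t: 21.68
eef_pos: [0.4522, -0.2158, 0.0241]
eef_rot: [3.14, -0.0, -0.169]
contact_force: [-10.2, 4.5, 26.7]
grip_width: -0.0001
```

Hard stop well above 8 N, so the knob is fully down. Lifting straight up and checking.

Call:
jog_arm:
  offset:
    - [0,0,-0.01]
    - [0,0,-0.04]
    - [0,0,-0.05]
    - [0,0,-0.05]
    - [0,0.06,-0.03]
    - [0,0.06,0]
    - [0,0,0]
    - [0,0,0]
  twist:
    - [0,0,0]
    - [0,0,0]
    - [0,0,0]
    - [0,0,0]
    - [0,0,0]
    - [0,0,0]
    - [0,0,0]
    - [0,0,0]

```text
t: 22.68
eef_pos: [0.4324, -0.3293, 0.2]
eef_rot: [-3.141, 0.0, -0.169]
contact_force: [-0.1, 0.6, 0.6]
grip_width: -0.0001
```

```bash
python3 - <<'E'
from h import *
import cv2
s=get_state();print(s["t"],s["eef_pos"],s["contact_force"])
a=grab_frame("top")["pixels"]; b=grab_frame("scene")["pixels"]
cv2.imwrite("pics/f.png",np.hstack([cv2.resize(a[235:335,180:505],(795,245),interpolation=3)]))
cv2.imwrite("pics/f2.png",cv2.resize(b[190:350,150:480],(792,384),interpolation=3))
for n in("bell","date_stamp","stamp_pad","stapler"): print(n,[(np.round(d["position"],3),round(d["p"],2)) for d in tip_of(n,"top")][:5])
E
```

```text
22.675 [ 0.43242253 -0.32933831  0.19995126] [-0.06199894  0.612295    0.58768236]
bell [(array([0.8  , 0.025, 0.   ]), 0.83), (array([ 0.566, -0.139,  0.   ]), 0.81), (array([ 0.467, -0.353, -0.003]), 0.69), (array([ 0.457, -0.215,  0.005]), 0.59), (array([ 0.571, -0.251,  0.001]), 0.57)]
date_stamp [(array([0.43 , 0.054, 0.   ]), 0.73)]
stamp_pad [(array([ 0.451, -0.039, -0.001]), 0.61), (array([0.536, 0.365, 0.067]), 0.2)]
stapler [(array([ 0.461,  0.549, -0.001]), 0.6)]
```

View pics/f.png

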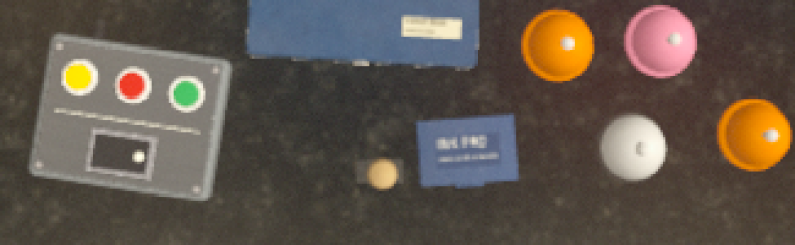

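View pics/f2.png

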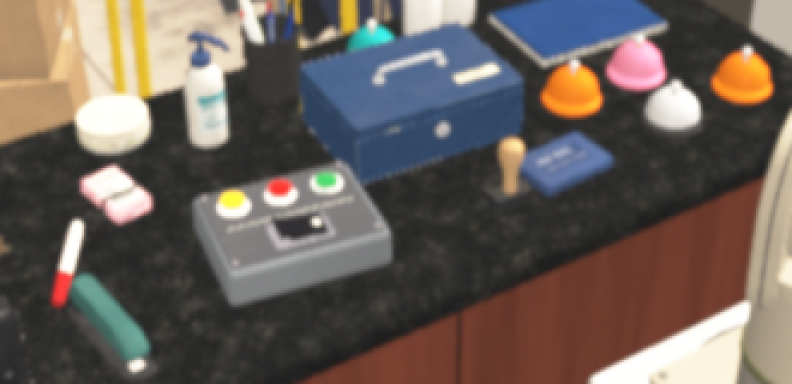

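All as intended. The bell stands upright in place, green is in, the rocker is over, and the bystanders have not moved.

```bash
python3 -c "
from bench import *
print(finish_job())"
```

```text
the job is handed in; nothing more can be done
None
```

I did the three pushes in the order asked, with the gripper shut, and handed the job in at about 22.8 s. The hand-in gave no verdict.

- **Rocker:** I pressed it twice at the white-dot end, up to about 21 N, each time to a hard stop. The dot moved down only about 1.8 px, against about 2.1 to 2.3 expected for a full tip, so I made the second press farther out. Its stop was about 1 mm lower when 5.5 mm farther from the pivot, which matches 0.18 rad, fully over.
- **Green button:** It went in to a hard stop at about 29 N, at the expected depth. In the pictures it sits low in its bezel, and yellow and red are still out.
- **Bell:** I pressed the silver bell's knob to a hard stop at about 27 N, well over the 8 N needed, then lifted straight up. Nothing reports the ring itself. The bell is upright and in its place.

**Last checks:** The stamp, ink pad and stapler are where they were, within the networks' accuracy of about 4 mm, and the robot touches nothing.

**Disagreement:** The fingertip was really about 30 mm higher than the reported TCP height. My first descent on the rocker therefore stopped in the air, and I worked from the pictures and contact forces instead. I did not find the cause.

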